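# Refit the hob's burner caps and its pulled-off knob after cleaning

### The job

The hob has been cleaned and its loose parts lie on the worktop beside it: put each burner cap on the burner it fits, sitting flat and fully down in its ring, and push the control knob fully home on the bare valve spindle, turned so that its bore matches the flat of the spindle. Finish holding the knob pressed in against the valve's spring, as for lighting the burner, and do not let go. Leave the peeler and the whole carrot and parsnip on the worktop where they are.

Things in the scene. Friction and masses are not known exactly. Their poses are not given: they have to be found in the camera images.
- hob: stainless gas hob, fixed, plate 300 (x) by 420 (y), top 12 mm above the worktop. Origin: centre of the underside; +x to its back edge (away from the robot), +y to its left. Controls at hob x -100, y +50 and -50 mm; burners at x +35, y +115 and -115 mm. Which control is bare and which burner is the large one differ from run to run
- burner_large_seat (a point): centre of the seat of the large burner: the level top rim (outer diameter 60 mm) of its slotted aluminium flame ring, 32 mm above the worktop. The ring is open at the top: round bore of diameter 44 mm, 14 mm deep. The base cup below the ring is 76 mm across and ends 14 mm below the rim
- burner_small_seat (a point): the same of the small burner: rim outer diameter 40 mm, 32 mm above the worktop, bore diameter 24 mm, 14 mm deep; base cup 56 mm across
- cap_large: large burner cap, dark steel, 140 g, on the worktop right way up: disc of diameter 66 mm with upright rim 8 to 17 mm above its underside, domed top 21 mm up; below it a spigot of diameter 41, height 8 mm, bevelled foot. Origin: centre of the spigot's underside, z up; seated it is 8 mm below the seat point (spigot in the bore, 1.5 mm clearance all round, disc on the rim)
- cap_small: small burner cap, same shape and heights, about 70 g: disc diameter 46 mm, spigot diameter 21 mm. Origin: centre of the spigot's underside; seated, 8 mm below the small burner's seat point
- knob: black knob, 50 g, base down on worktop: skirt of diameter 43, 8 mm high; on it a flat-sided bar grip 17 mm wide (knob y), x -19 to +20 mm, up to 32 mm above the base, ending at +x in a beak, the pointer. Origin: centre of the base, z up, x to the pointer. In the base a blind D-bore: diameter 11.2, depth 14 mm, its flat on the pointer side, 3.1 mm off axis. Start yaw within 75 degrees of world x
- knob_pointer (a point): tip of the knob's pointed beak: knob x = +30 mm, 18 mm above its base (the beak is 8 to 29 mm above the base). A thin light line on top of the bar marks the same half
- valve_bare: the gas valve whose knob is missing: low black bezel of diameter 54 mm fixed on the hob plate, with the brass spindle standing up in its middle. Origin: centre of the bezel's underside, on the hob plate; axes as the hob's
- spindle_top (a point): centre of the top of the brass spindle (moves with it), 38.5 mm above the worktop at rest. D-shaft, diameter 10 mm, top 2 mm bevelled; flat 2.5 mm off axis, 16 mm long, facing the hob's back. Axes as the hob's: x is where the flat faces, so the knob's pointer goes to the hob's back. Fully home the knob's base is 14 mm below this point; it slides on freely, straight down
- spindle (a joint): how far the spindle is pressed in, m: 0 at rest, 0.006 at its stop. Spring: about 4 N to start it, 10 N at the stop; it comes up again when released. It does not turn
- valve_fitted: the other valve, with its own knob (same as the loose one) in place, pointer to the hob's back edge; knob top 56 mm above the worktop. Origin: centre of its bezel's underside, on the hob plate
- peeler: steel peeler lying on the worktop, 180 mm long (its x), 20 mm wide, 10 mm high, origin at the underside of its middle; leave alone
- carrot: carrot lying on the worktop, 130 mm long, 28 mm thick, lying along its x (from -78 to +52 mm), origin at its underside; leave alone
- parsnip: parsnip lying on the worktop, 200 mm long (x from -120 to +80 mm), 48 mm thick, origin at its underside; leave alone
Things that resemble listed ones, but are neither listed nor needed, are in the scene too. Leave any blue or pink look-alike of the cap_small alone.

How it is judged:
By the outcome, as a careful person would: the job done as asked, in the order asked, and still so for the second after the job is handed in, while the arm keeps its last pose, push and grip.
It also fails if it takes over 72 s, if anything falls off the work surface, if the arm or the gripper's body presses on something with over 40 N, if the wrist force passes 120 N, or if a joint passes its speed limit or range.

### The arm

A 6-joint arm with a two-finger parallel gripper is mounted at the origin on the work surface. World frame = base frame: x ahead of the robot, y to its left, z up, the work surface at z = 0. Lengths are in m, angles in degrees, forces in N, time in s.
With the tool pointing down it reaches from about 0.425 to 0.925 m from the base axis. Payload 12.5 kg.
Tool frame: the origin (TCP) lies at the very end of the fingers, on their centre line; the grasp point (between the pads) lies 19 mm behind it; z points along the fingers, y is the line along which they close (so a half turn about z gives the same grasp; the last joint's range is limited). The gripper opens to 85 mm and grips with 20 to 120 N. Pads are 22 mm wide; open, the fingers measure 114 mm over their backs; the gripper's body (76 mm by 85 mm) begins 54 mm behind the grasp point. The pads swing forward as they close: fully open they stand 13 mm farther back than shut.
Start: joints at [65.684, 28.126, 89.318, -0, 62.55, -6.05], TCP at [0.196, 0.594, 0.231] pointing down, gripper open.
Joint ranges: [-177.58, 177.58], [-47.91, 125.51], [2.72, 160], [-65.01, 245.01], [3.68, 167.84], [-153.87, 153.87]. Speed limits (degrees/s): [127.2, 127.2, 159.86, 180, 180, 180].

### API

Orientations are given as [roll, pitch, yaw] about the fixed x, y, z axes, in that order (R = Rz(yaw) Ry(pitch) Rx(roll)).
In Python, from bench import robot gives the robot as it stands.
- The arm moves only by the tool arm_command, never from a script. Its argument "increments" is a list of rows, each a list of 3 entries, a list of its own where there are three numbers: the finger opening in mm, from 0 to 85.4, then the shift along the tool's x, y, z in mm, then the turn about the tool's z in degrees. In form: [[grip, [x, y, z], spin], ...]. A call has 1 to 8 rows; each row is the pose to reach, as a shift and turn from the pose commanded when the call began, along the tool's axes at that moment; what a row does not reach only later rows make up. A row lasts 1/10 s, in which the tool goes at most 50 mm and 8.59 degrees, less where a joint would pass 70% of its speed; a pose out of reach is approached as far as the arm can. A call with a gripper value outside its range is refused whole. The fingers move at their own pace and stop on an object; "squeeze" is the grip in N (left out, the last holds). Time passes only in rows, so rows that repeat a pose let the fingers close. It gives the time, the measured TCP pose, the force, the opening and the grip force at its end, in the units of the state.
- robot.get_obs(): the state, without advancing time (a new reading comes with each control period).
- robot.get_image(name): name is "side" or "top"; returns a dict with "image" (420x560x3 uint8, blue, green, red), "depth" (420x560 float32, m along the optical axis (not along the pixel's ray), 0 where there is no reading), "intrinsics" (3x3 intrinsics, pixels), "extrinsics" (4x4, takes a point from camera to world coordinates). Camera axes: x right, y down, z forward; pixel columns grow to the right and rows downward; lengths in m; the calibration is good to about 2 mm. A picture is of the moment at which its call begins.
- robot.sign_off(): hands the job in; it is judged then, once.
The state is a dict: "time_s": time; "qpos": joint angles; "qd": joint speeds; "tau": joint torques, N m; "position": TCP position; "ee_rot": TCP orientation; "force": force on the tool from outside, world axes, zero at the start; "torque": the same for the moment, N m; "opening": finger opening in m; "grip_force": force on a finger pad.
Only numpy, scipy, OpenCV 4.12 (cv2) and the standard library are available. Lean on these libraries where they do the work, as an engineer would, in place of code of your own. Each camera call takes 0.05 s, during which the arm holds its last target. There are 200 camera calls.

## Working session

There is one attempt and no reset: what is moved stays moved. The work goes in short steps, Python scripts to look and compute and a tool call to move; the robot and the scene stay as the last step left them, time stands still between calls to the robot, and variables do not carry over. Pictures are saved under pics/ and viewed, at most 10 in all, crops included, and the job is handed in when it is done.

Besides the shell and the picture viewer there is one more tool, called after "Emit:" in YAML: its name, and indented under it one key for each argument. arm_command: Moves the arm, as the interface text tells. Its arguments: {"type":"object","properties":{"increments":{"type":"array","items":{"type":"array"}},"squeeze":{"type":"number"}},"required":["increments"]}

```bash
mkdir -p pics; ls
python3 - <<'E'
from bench import robot
import cv2,numpy as np
o=robot.get_obs();print(o)
for n in("top","side"):
    d=robot.get_image(n);cv2.imwrite(f"pics/{n}0.png",d["image"]);np.savez(f"{n}0.npz",**d)
    print(n,d["intrinsics"].round(1).tolist(),d["extrinsics"].round(3).tolist())
E
```

```text
pics
{'time_s': 0.0, 'qpos': array([ 6.56827354e+01,  2.81657521e+01,  8.93528358e+01,  2.60471494e-03,
        6.25500968e+01, -6.05050424e+00]), 'qd': array([ 0.05960839, -0.03943627,  0.13756633, -0.03659461, -0.07642264,
       -0.04067988]), 'tau': array([ 1.04901450e-03, -6.18458104e+01, -2.61593091e+01, -1.66444966e-04,
        4.08484892e-03, -2.68227296e-06]), 'position': array([0.19576689, 0.59328593, 0.23069406]), 'ee_rot': array([-1.79931941e+02, -9.53686373e-03,  1.61732032e+02]), 'force': array([0.38729339, 0.26252329, 0.53227914]), 'torque': array([0.03072674, 0.02987106, 0.0328687 ]), 'grip_force': 0.0, 'opening': 0.0852308224725748}
top [[489.2, 0.0, 282.6], [0.0, 489.2, 212.8], [0.0, 0.0, 1.0]] [[0.027, -0.993, 0.119, 0.415], [-1.0, -0.026, 0.004, -0.083], [-0.001, -0.119, -0.993, 1.179], [0.0, 0.0, 0.0, 1.0]]
side [[399.4, 0.0, 280.2], [0.0, 399.4, 203.0], [0.0, 0.0, 1.0]] [[0.693, -0.473, 0.544, -0.084], [-0.721, -0.475, 0.505, -0.633], [0.02, -0.742, -0.67, 0.834], [0.0, 0.0, 0.0, 1.0]]
```

View pics/top0.png

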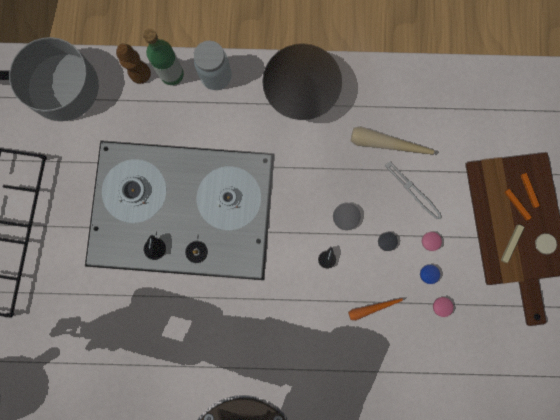

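View pics/side0.png

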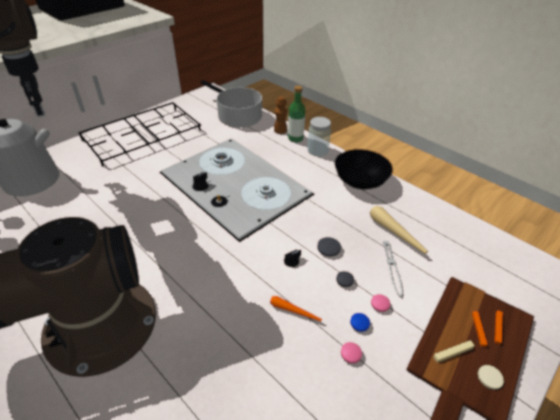

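Top view: the hob corners are at about (101,141), (273,153), (264,279) and (86,265). The large burner is at (132,190), the small one at (229,198) and the bare valve at (197,252). The loose cap_large is at (347,216), cap_small at (388,241) and the knob at (327,259). The side view agrees. Next I'll zoom in.

Run:
```python
import cv2,numpy as np
t=cv2.imread("pics/top0.png");s=cv2.imread("pics/side0.png")
g=lambda im:(np.clip((im/255.)**0.6*255,0,255)).astype(np.uint8)
A=cv2.resize(g(t[165:285,85:285]),None,fx=4,fy=4,interpolation=cv2.INTER_CUBIC)
cv2.imwrite("pics/c1.png",A)
B=cv2.resize(g(t[195:275,305:405]),None,fx=4,fy=4,interpolation=cv2.INTER_CUBIC)
C=cv2.resize(g(s[225:305,270:370]),None,fx=4,fy=4,interpolation=cv2.INTER_CUBIC)
D=cv2.resize(g(s[140:215,185:285]),None,fx=4,fy=4,interpolation=cv2.INTER_CUBIC)
E=np.zeros((600,800,3),np.uint8);E[:300,:400]=B[:300];E[:300,400:]=C[:300];E[300:,:400]=D
cv2.imwrite("pics/c2.png",E)
```

```text
(no output)
```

View pics/c1.png

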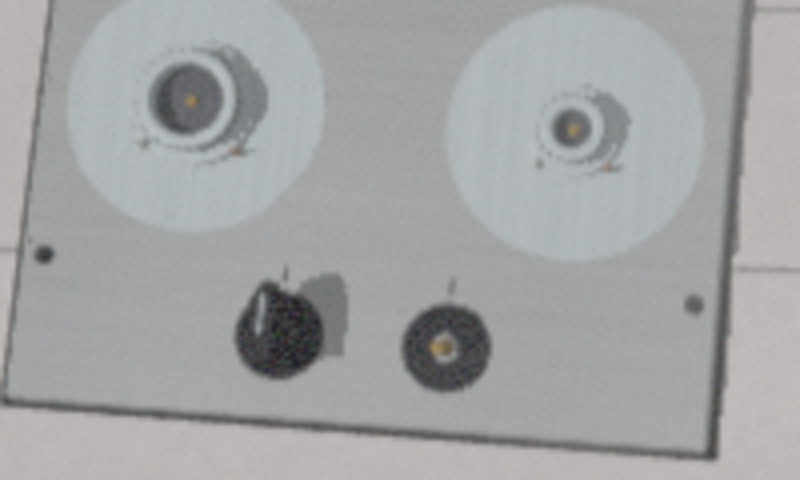

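View pics/c2.png

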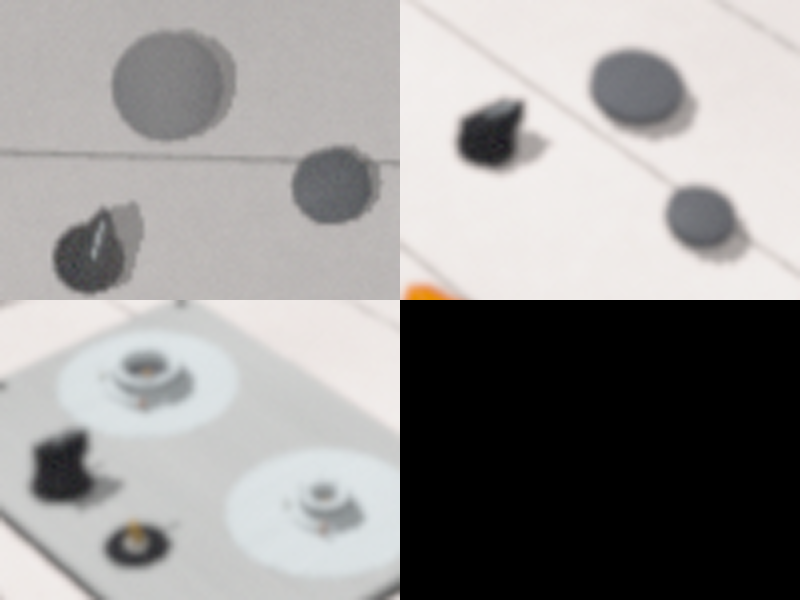

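The large burner is at left and its bore shows clearly in the crop. The spindle at right shows its D shape. The knob pointer runs up and slightly right, with a light line. Next I'll measure with depth-based height masks.

```bash
cat > h.py <<'E'
import cv2,numpy as np
from bench import robot
def grab(n,save=None):
    d=robot.get_image(n)
    if save: np.savez(save,**d)
    return d
def cloud(d):
    K,T=d["intrinsics"],d["extrinsics"];z=d["depth"]
    v,u=np.mgrid[:z.shape[0],:z.shape[1]]
    P=np.stack([(u-K[0,2])/K[0,0]*z,(v-K[1,2])/K[1,1]*z,z],-1)
    W=P@T[:3,:3].T+T[:3,3];W[z==0]=np.nan
    return W
def ray(d,u,v,z):
    K,T=d["intrinsics"],d["extrinsics"]
    r=T[:3,:3]@np.array([(u-K[0,2])/K[0,0],(v-K[1,2])/K[1,1],1.])
    return T[:3,3]+r*(z-T[2,3])/r[2]
def proj(d,p):
    K,T=d["intrinsics"],d["extrinsics"]
    c=T[:3,:3].T@(np.array(p)-T[:3,3]);return (K@c/c[2])[:2]
def comp(mask,u,v,fill=True):
    m=mask.astype(np.uint8);cs,_=cv2.findContours(m,cv2.RETR_EXTERNAL,cv2.CHAIN_APPROX_NONE)
    cs=[c for c in cs if len(c)>7]
    c=min(cs,key=lambda c:np.linalg.norm(c.mean(0)[0]-[u,v]))
    (e,ax,_)=cv2.fitEllipse(c)
    return c,np.array(e),ax
E
python3 - <<'E'
from h import *
D={n:dict(np.load(f"{n}0.npz")) for n in("top","side")}
things={"capL":((347,216),(330,247),.012,.0165),"capS":((388,241),(345,279),.012,.0165),
"knobskirt":((327,259),(292,259),.005,.008),"ringL":((132,190),(221,158),.027,.032),"ringS":((229,198),(266,190),.027,.032),
"bezel":((197,252),(219,201),.015,.017)}
for n,d in D.items():
    W=cloud(d);Z=W[...,2]
    print(n,"table z",np.nanmedian(Z[300:360,440:500]) , "plate z",np.nanmedian(Z[200:225,170:190]) if n=="top" else np.nanmedian(Z[185:190,225:240]))
    for k,(a,b,th,zz) in things.items():
        u,v=a if n=="top" else b
        c,e,ax=comp(Z>th,u,v);xs=W[c[:,0,1],c[:,0,0]]
        m=np.zeros(Z.shape,np.uint8);cv2.drawContours(m,[c],-1,1,-1)
        print(k,"ell",e.round(1),np.round(ax,1),"ray",ray(d,*e,zz).round(4),"npx",m.sum(),"zmax",np.nanmax(Z[m>0]).round(4),"zmed",np.nanmedian(Z[m>0]).round(4))
    hsv=cv2.cvtColor(d["image"],cv2.COLOR_BGR2HSV);print("discs",hsv[170,165] , hsv[230,120], )
E
```

```text
top table z 0.0013120532316326372 plate z 0.012682714014621732
capL ell [346.3 215.9] [26.5 27. ] ray [ 0.5511 -0.2301  0.0165] npx 599 zmax 0.0293 zmed 0.0209
capS ell [387.4 240.9] [18.2 19.2] ray [ 0.494  -0.3285  0.0165] npx 300 zmax 0.0272 zmed 0.0208
knobskirt ell [327. 258.] [16.3 19.9] ray [ 0.4498 -0.1862  0.008 ] npx 269 zmax 0.0403 zmed 0.0276
ringL ell [131.3 189. ] [24.1 24.9] ray [0.5999 0.2832 0.032 ] npx 507 zmax 0.0393 zmed 0.0278
ringS ell [227.5 196.3] [16.1 16.3] ray [0.5884 0.0539 0.032 ] npx 228 zmax 0.0388 zmed 0.0307
bezel ell [195.3 250.1] [19.2 24.8] ray [0.4598 0.1269 0.017 ] npx 314 zmax 0.043 zmed 0.0163
discs [ 60   2 119] [ 90   2 124]
side table z 0.017110829255344906 plate z 0.010222987709942788
capL ell [329.1 246.2] [17.7 23.2] ray [ 0.5476 -0.2338  0.0165] npx 351 zmax 0.023 zmed 0.0183
capS ell [345.2 278.5] [14.  17.6] ray [ 0.4908 -0.3316  0.0165] npx 215 zmax 0.0235 zmed 0.0179
knobskirt ell [292.8 257.3] [12.9 18.9] ray [ 0.454  -0.1854  0.008 ] npx 204 zmax 0.0351 zmed 0.0238
ringL ell [221.4 156.7] [ 9.8 17.2] ray [0.5953 0.2769 0.032 ] npx 151 zmax 0.0338 zmed 0.0277
ringS ell [266.  188.6] [ 7.8 11.8] ray [0.5841 0.0487 0.032 ] npx 84 zmax 0.0327 zmed 0.0286
bezel ell [219.4 199.2] [4.7 8.1] ray [0.4599 0.1263 0.017 ] npx 26 zmax 0.0377 zmed 0.0252
discs [ 45   3 176] [90 27 19]
```

```bash
cat >> h.py <<'E'
from scipy.spatial.transform import Rotation as Ro
def plan(p,yaw=None):
    o=robot.get_obs();R=Ro.from_euler("xyz",o["ee_rot"],degrees=True).as_matrix()
    s=R.T@(np.array(p)-o["position"])*1000
    print("t",round(o["time_s"],2),"pos",o["position"].round(4),"yaw",o["ee_rot"].round(2),"shift",s.round(1),"spin",None if yaw is None else round((o["ee_rot"][2]-yaw+180)%360-180,2),"q",o["qpos"].round(0))
E
python3 - <<'E'
from h import *
D={n:dict(np.load(f"{n}0.npz")) for n in("top","side")}
# intensity-based: dark blobs
for n,pts in {"top":{"bezel":((197,252),14,.0165),"boreL":((132,189),13,.032),"boreS":((228,197),8,.032),"capL":((347,216),19,.0165),"capS":((388,241),15,.0165),"knob":((327,259),18,.008)},
 "side":{"bezel":((219,201),11,.0165),"boreL":((221,157),9,.032),"boreS":((266,189),5,.032),"capL":((330,247),15,.0165),"capS":((345,279),13,.0165),"knob":((292,259),14,.008)}}.items():
    d=D[n];g=cv2.GaussianBlur(cv2.resize(cv2.cvtColor(d["image"],cv2.COLOR_BGR2GRAY),None,fx=8,fy=8,interpolation=cv2.INTER_CUBIC),(0,0),3)
    for k,((u,v),r,z) in pts.items():
        x0,y0=(u-r)*8,(v-r)*8;w=g[y0:y0+16*r,x0:x0+16*r]
        t,m=cv2.threshold(w,0,255,cv2.THRESH_BINARY_INV+cv2.THRESH_OTSU)
        cs,_=cv2.findContours(m,cv2.RETR_EXTERNAL,cv2.CHAIN_APPROX_NONE)
        c=min((c for c in cs if cv2.contourArea(c)>600),key=lambda c:np.linalg.norm(c.mean(0)[0]-8*r))
        c=cv2.convexHull(c);e,ax,_=cv2.fitEllipse(c)
        e=((e[0]+x0+.5)/8-.5,(e[1]+y0+.5)/8-.5)
        print(n,k,t,np.round(e,2),np.round(np.array(ax)/8,1),ray(d,*e,z).round(4))
plan([.5,.3,.2],90);plan([.55,-.231,.1],90)
E
```

```text
top bezel 77.0 [196.16 251.55] [22.  22.6] [0.4565 0.1249 0.0165]
top boreL 97.0 [131.02 189.33] [17.9 18.4] [0.5992 0.284  0.032 ]
top boreS 102.0 [227.32 196.63] [ 9.9 10. ] [0.5877 0.0544 0.032 ]
top capL 112.0 [348.03 215.78] [28.  31.6] [ 0.5514 -0.2342  0.0165]
top capS 103.0 [388.49 240.77] [19.8 22.6] [ 0.4942 -0.331   0.0165]
top knob 102.0 [329.63 256.79] [19.7 26.4] [ 0.4528 -0.1925  0.008 ]
side bezel 110.0 [218.94 201.1 ] [11.6 17.1] [0.4535 0.121  0.0165]
side boreL 152.0 [222.26 159.74] [14.2 17.7] [0.586  0.2612 0.032 ]
side boreS 149.0 [265.38 187.9 ] [4.8 6.1] [0.5853 0.0525 0.032 ]
side capL 144.0 [330.   247.91] [20.5 27.5] [ 0.5445 -0.2396  0.0165]
side capS 147.0 [346.3  280.33] [16.6 23. ] [ 0.4882 -0.337   0.0165]
side knob 132.0 [294.55 258.42] [17.1 23. ] [ 0.4545 -0.1914  0.008 ]
t 0.1 pos [0.1958 0.5933 0.2308] yaw [-179.95   -0.    161.74] shift [-380.8 -183.2   30.9] spin 71.74 q [66. 28. 89. -0. 63. -6.]
t 0.1 pos [0.1958 0.5933 0.2308] yaw [-179.95   -0.    161.74] shift [-594.7 -671.7  131.4] spin 71.74 q [66. 28. 89. -0. 63. -6.]
```

Emit:
arm_command:
  increments:
    - [85, [-380, -183, 30], 72]
    - [85, [-380, -183, 30], 72]
    - [85, [-380, -183, 30], 72]
    - [85, [-380, -183, 30], 72]
    - [85, [-380, -183, 30], 72]
    - [85, [-380, -183, 30], 72]
    - [85, [-380, -183, 30], 72]
    - [85, [-380, -183, 30], 72]

```text
time_s: 0.9
position: [0.4841, 0.3148, 0.2027]
ee_rot: [-180.0, -0.0, 92.6]
force: [0.9, 0.9, -0.4]
opening: 0.0855
grip_force: 0.0
```

```bash
python3 -c "
from h import *
plan([.55,-.231,.1],90)"
```

```text
t 0.9 pos [0.4841 0.3148 0.2027] yaw [-179.99   -0.     92.62] shift [-548.2   40.8  102.6] spin 2.62 q [26. 26. 98.  0. 56. 24.]
```

Emit:
arm_command:
  increments:
    - [85, [-540, 35, 60], 3]
    - [85, [-540, 35, 60], 3]
    - [85, [-540, 35, 60], 3]
    - [85, [-540, 35, 60], 3]
    - [85, [-540, 35, 60], 3]
    - [85, [-540, 35, 60], 3]
    - [85, [-540, 35, 60], 3]
    - [85, [-540, 35, 60], 3]

```text
time_s: 1.7
position: [0.5291, -0.0804, 0.1585]
ee_rot: [-180.0, -0.0, 90.0]
force: [1.5, 0.8, 0.6]
opening: 0.085
grip_force: 0.0
```

Emit:
arm_command:
  increments:
    - [85, [-100, 0, 30], 0]
    - [85, [-150, 0, 50], 0]
    - [85, [-150, 0, 50], 0]
    - [85, [-150, 0, 50], 0]
    - [85, [-150, 0, 50], 0]

```text
time_s: 2.2
position: [0.5286, -0.2296, 0.1078]
ee_rot: [-179.9, -0.1, 89.8]
force: [-0.2, 0.9, -0.4]
opening: 0.085
grip_force: 0.0
```

```bash
python3 -c "
from h import *
plan([.55,-.231,.001],90)"
```

```text
t 2.2 pos [ 0.5286 -0.2296  0.1078] yaw [-1.7991e+02 -6.0000e-02  8.9830e+01] shift [ -1.5  21.6 106.8] spin -0.17 q [-30.  33. 103.   0.  44. -30.]
```

Emit:
arm_command:
  increments:
    - [85, [-2, 21, 30], 0]
    - [85, [-2, 21, 70], 0]
    - [85, [-2, 21, 95], 0]
    - [85, [-2, 21, 106], 0]
    - [85, [-2, 21, 106], 0]
    - [85, [-2, 21, 106], 0]

```text
time_s: 2.8
position: [0.5508, -0.23, 0.004]
ee_rot: [179.9, 0.0, 90.0]
force: [-0.8, 1.0, -0.4]
opening: 0.0849
grip_force: 0.0
```

Emit:
arm_command:
  increments:
    - [60, [0, 0, 0], 0]
    - [60, [0, 0, 0], 0]
    - [60, [0, 0, 0], 0]
    - [60, [0, 0, 0], 0]
    - [60, [0, 0, 0], 0]
  squeeze: 30

```text
time_s: 3.3
position: [0.5508, -0.2306, 0.0046]
ee_rot: [179.9, 0.1, 90.0]
force: [-1.5, 1.8, 7.5]
opening: 0.0639
grip_force: 31.1
```

Emit:
arm_command:
  increments:
    - [60, [0, 0, -10], 0]
    - [60, [0, 0, -30], 0]
    - [60, [0, 0, -60], 0]
    - [60, [0, 0, -60], 0]
    - [60, [0, 0, -60], 0]

```text
time_s: 3.8
position: [0.5504, -0.2305, 0.0639]
ee_rot: [179.9, 0.0, 90.0]
force: [0.4, 0.4, -2.2]
opening: 0.0644
grip_force: 34.0
```

Run:
```python
from h import *
plan([.55,-.231,.001],90)
a,b=grab("top","top1.npz"),grab("side","side1.npz")
C=[]
for d,p in((a,[.55,-.23,.075]),(b,[.547,-.234,.075])):
    u,v=proj(d,p).astype(int);print(u,v);C.append(cv2.resize(d["image"][v-40:v+40,u-50:u+50],(400,320),interpolation=cv2.INTER_CUBIC))
cv2.imwrite("pics/g1.png",(np.clip((np.hstack(C)/255.)**.6*255,0,255)).astype(np.uint8))
```

```text
t 3.8 pos [ 0.5504 -0.2305  0.0639] yaw [1.7991e+02 5.0000e-02 8.9980e+01] shift [-0.5 -0.5 62.9] spin -0.02 q [-29.  38. 102.   0.  40. -29.]
349 213
331 231
```

View pics/g1.png

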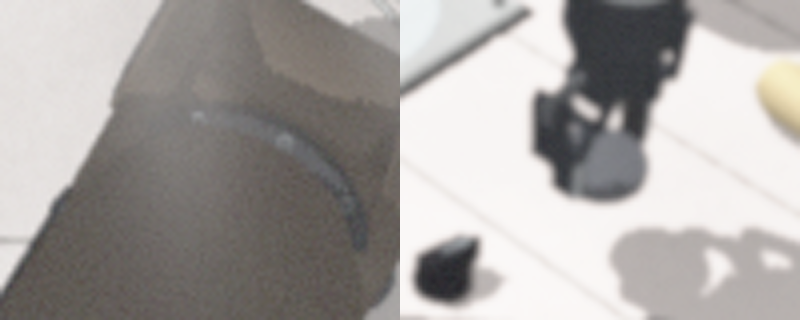

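The held cap is gripped level; at 349,213 the arm hides it from the top camera. I'll put it down and regrasp it at 90°, which centres it both ways. Its known position then calibrates the cameras to the robot.

Emit:
arm_command:
  increments:
    - [60, [0, 0, 40], 0]
    - [60, [0, 0, 58], 0]
    - [60, [0, 0, 60], 0]
    - [60, [0, 0, 60], 0]
    - [85, [0, 0, 60], 0]
    - [85, [0, 0, 60], 0]
    - [85, [0, 0, 60], 0]
    - [85, [0, 0, 60], 0]

```text
time_s: 4.7
position: [0.5504, -0.2304, 0.0032]
ee_rot: [180.0, 0.0, 90.0]
force: [0.6, 0.4, -0.7]
opening: 0.085
grip_force: 0.0
```

Emit:
arm_command:
  increments:
    - [85, [0, 0, 0], 9]
    - [85, [0, 0, 0], 18]
    - [85, [0, 0, 0], 27]
    - [85, [0, 0, 0], 36]
    - [85, [0, 0, 0], 45]
    - [85, [0, 0, 0], 60]
    - [85, [0, 0, 0], 60]
    - [85, [0, 0, 0], 60]

```text
time_s: 5.5
position: [0.5503, -0.2304, 0.003]
ee_rot: [180.0, -0.0, 29.9]
force: [0.5, 0.1, -0.3]
opening: 0.0846
grip_force: 0.0
```

Emit:
arm_command:
  increments:
    - [85, [0, 0, 0], 30]
    - [85, [0, 0, 0], 30]
    - [85, [0, 0, 0], 30]
    - [85, [0, 0, 0], 30]
    - [60, [0, 0, 0], 30]
    - [60, [0, 0, 0], 30]
    - [60, [0, 0, 0], 30]
    - [60, [0, 0, 0], 30]
  squeeze: 25

```text
time_s: 6.3
position: [0.5503, -0.2305, 0.0031]
ee_rot: [180.0, -0.0, 0.1]
force: [-2.2, -0.8, 4.9]
opening: 0.065
grip_force: 26.9
```

Emit:
arm_command:
  increments:
    - [60, [0, 0, 0], 0]
    - [85, [0, 0, 0], 0]
    - [85, [0, 0, 0], 0]
    - [85, [0, 0, 0], 0]
    - [85, [0, 0, 0], 0]
    - [85, [0, 0, -40], 0]
    - [85, [0, 0, -80], 0]
    - [85, [0, 0, -100], 0]

```text
time_s: 7.1
position: [0.551, -0.2307, 0.1057]
ee_rot: [179.9, -0.2, -0.0]
force: [0.5, -0.3, -0.9]
opening: 0.0848
grip_force: 0.0
```

```bash
python3 -c "
from h import *
plan([.5,.1,.15],90)"
```

```text
t 7.1 pos [ 0.551  -0.2307  0.1057] yaw [ 1.7992e+02 -1.6000e-01 -0.0000e+00] shift [ -50.9 -330.7  -44.9] spin -90.0 q [-29.  34. 100.   0.  45.  61.]
```

Emit:
arm_command:
  increments:
    - [85, [0, -50, -50], 0]
    - [85, [0, -250, -80], 0]
    - [85, [0, -250, -80], 0]
    - [85, [0, -250, -80], 0]
    - [85, [0, -250, -80], 0]
    - [85, [0, -250, -80], 0]
    - [85, [0, -250, -80], 0]

```text
time_s: 7.8
position: [0.5503, 0.0221, 0.1835]
ee_rot: [-180.0, -0.1, 0.2]
force: [0.5, -0.2, -0.7]
opening: 0.0848
grip_force: 0.0
```

Run:
```python
from h import *
plan([.5503,-.2305,.10],0)
a,b=grab("top","top2.npz"),grab("side","side2.npz")
for d,seeds in((a,{"capL":(347,216),"capS":(388,241),"knob":(327,259)}),(b,{"capL":(330,247),"capS":(345,279),"knob":(292,259)})):
    Z=cloud(d)[...,2]
    for k,s in seeds.items():
        c,e,ax=comp(Z>.01,*s);print(k,e.round(2),np.round(ax,1),ray(d,*e,.0165).round(4))
# gradient radial-edge circle fit of cap in top images (left/lit side away from shadow)
for f,ps in(("top0",((347,216,33),(388,241,23))),("top2",((347,216,33),(388,241,23)))):
    d=dict(np.load(f+".npz"));g=cv2.cvtColor(d["image"],cv2.COLOR_BGR2GRAY).astype(float)
    for u,v,r in ps:
        pts=[]
        for th in np.deg2rad(np.arange(100,290,4)):
            rr=np.arange(r*.42-5,r*.42+5,.1);x=u+rr*np.cos(th);y=v+rr*np.sin(th)
            p=cv2.GaussianBlur(cv2.remap(g.astype(np.float32),x[None].astype(np.float32),y[None].astype(np.float32),cv2.INTER_CUBIC),(0,0),5)[0]
            i=np.argmax(np.gradient(p));pts.append((x[i],y[i]))
        W=np.array([ray(d,x,y,.015)[:2] for x,y in pts])
        from scipy.optimize import least_squares
        f2=least_squares(lambda q:np.hypot(*(W-q[:2]).T)-q[2],[*W.mean(0),r/1000],loss="soft_l1",f_scale=.0005)
        print(f,r,f2.x.round(4),np.sqrt(2*f2.cost/len(W)).round(5))
```

```text
t 7.8 pos [0.5503 0.0221 0.1835] yaw [-1.7999e+02 -7.0000e-02  1.9000e-01] shift [ -0.9 252.6  83.5] spin 0.19 q [ -5.  25. 103.   0.  52.  85.]
capL [346.38 216.61] [26.7 27.1] [ 0.5494 -0.2303  0.0165]
capS [387.38 240.92] [18.4 19.2] [ 0.4938 -0.3284  0.0165]
knob [327.67 257.95] [10.3 20.5] [ 0.4497 -0.1872  0.0165]
capL [328.59 246.79] [18.  23.5] [ 0.545  -0.2343  0.0165]
capS [345.05 278.78] [14.5 17.6] [ 0.4899 -0.3318  0.0165]
knob [292.47 255.83] [ 9.2 19.4] [ 0.4516 -0.186   0.0165]
top0 33 [ 0.5506 -0.2308  0.0336] 0.00043
top0 23 [ 0.4934 -0.3284  0.0233] 0.00047
top2 33 [ 0.5487 -0.2309  0.0335] 0.00037
top2 23 [ 0.4932 -0.328   0.0228] 0.00049
```

Emit:
arm_command:
  increments:
    - [85, [0, 250, 60], 0]
    - [85, [0, 250, 60], 0]
    - [85, [0, 250, 60], 0]
    - [85, [0, 250, 60], 0]
    - [85, [0, 250, 60], 0]
    - [85, [0, 250, 90], 0]
    - [85, [0, 250, 130], 0]
    - [85, [0, 250, 130], 0]

```text
time_s: 8.7
position: [0.5473, -0.2312, 0.0483]
ee_rot: [-179.8, 0.4, -0.2]
force: [0.0, -0.4, -0.1]
opening: 0.0848
grip_force: 0.0
```

```bash
python3 -c "
from h import *
plan([.5503,-.2305,.0035],0)"
```

```text
t 8.7 pos [ 0.5473 -0.2312  0.0483] yaw [-179.77    0.41   -0.19] shift [ 3.4 -0.6 44.7] spin -0.19 q [-29.  39. 102.   0.  39.  61.]
```

Emit:
arm_command:
  increments:
    - [85, [0, 0, 0], 0]
    - [85, [0, 0, 20], 0]
    - [85, [0, 0, 20], 0]
    - [85, [0, 0, 20], 0]

```text
time_s: 9.1
position: [0.5508, -0.2306, 0.0345]
ee_rot: [180.0, -0.1, -0.0]
force: [-0.0, -0.0, 0.6]
opening: 0.0852
grip_force: 0.0
```

```bash
python3 -c "
from h import *
plan([.5503,-.2305,.0035],0)"
```

```text
t 9.1 pos [ 0.5508 -0.2306  0.0345] yaw [ 1.7996e+02 -8.0000e-02 -0.0000e+00] shift [-0.5 -0.1 31. ] spin -0.0 q [-29.  40. 103.   0.  37.  61.]
```

Emit:
arm_command:
  increments:
    - [85, [0, 0, 31], 0]
    - [85, [0, 0, 31], 0]
    - [85, [0, 0, 31], 0]
    - [60, [0, 0, 31], 0]
    - [60, [0, 0, 31], 0]
    - [60, [0, 0, 31], 0]
    - [60, [0, 0, 31], 0]
    - [60, [0, 0, 31], 0]
  squeeze: 30

```text
time_s: 9.9
position: [0.5508, -0.2306, 0.0036]
ee_rot: [180.0, -0.1, -0.0]
force: [-1.7, 1.9, 7.8]
opening: 0.0643
grip_force: 31.1
```

Emit:
arm_command:
  increments:
    - [60, [0, 0, -15], 0]
    - [60, [0, 0, -50], 0]
    - [60, [0, 0, -90], 0]
    - [60, [0, 0, -90], 0]
    - [60, [0, 0, -90], 0]

```text
time_s: 10.4
position: [0.5505, -0.2305, 0.0936]
ee_rot: [179.9, -0.1, -0.0]
force: [-0.5, 0.3, -2.6]
opening: 0.0646
grip_force: 34.5
```

```bash
python3 -c "
from h import *
plan([.6007,.284,.09],0)"
```

```text
t 10.4 pos [ 0.5505 -0.2305  0.0936] yaw [ 1.7993e+02 -1.3000e-01 -1.0000e-02] shift [  50.1 -514.5    3.1] spin -0.01 q [-29.  35. 101.   0.  44.  61.]
```

Emit:
arm_command:
  increments:
    - [60, [10, -30, 0], 0]
    - [60, [50, -514, 0], 0]
    - [60, [50, -514, 0], 0]
    - [60, [50, -514, 0], 0]
    - [60, [50, -514, 0], 0]
    - [60, [50, -514, 0], 0]
    - [60, [50, -514, 0], 0]
    - [60, [50, -514, 0], 0]

```text
time_s: 11.2
position: [0.5884, 0.1504, 0.0909]
ee_rot: [180.0, 0.1, -0.0]
force: [1.3, -0.6, -1.1]
opening: 0.0642
grip_force: 34.4
```

```bash
python3 -c "
from h import *
plan([.6012,.284,.09],0)"
```

```text
t 11.2 pos [0.5884 0.1504 0.0909] yaw [ 1.7999e+02  1.1000e-01 -2.0000e-02] shift [  12.7 -133.6    0.8] spin -0.02 q [ 8. 36. 99.  0. 45. 98.]
```

Emit:
arm_command:
  increments:
    - [60, [12, -133, 0], 0]
    - [60, [12, -133, 0], 0]
    - [60, [12, -133, 0], 0]
    - [60, [12, -133, 0], 0]
    - [60, [12, -133, 20], 0]
    - [60, [12, -133, 40], 0]
    - [60, [12, -133, 40], 0]
    - [60, [12, -133, 40], 0]

```text
time_s: 12.0
position: [0.601, 0.2809, 0.0514]
ee_rot: [180.0, 0.1, -0.0]
force: [0.4, 0.3, -0.2]
opening: 0.0641
grip_force: 34.4
```

Run:
```python
from h import *
plan([.6012,.284,.0275],0)
b=grab("side","side3.npz")
u,v=proj(b,[.597,.28,.04]).astype(int);print(u,v)
cv2.imwrite("pics/g2.png",(np.clip((cv2.resize(b["image"][v-40:v+40,u-50:u+50],(800,600),interpolation=cv2.INTER_CUBIC)/255.)**.6*255,0,255)).astype(np.uint8))
```

```text
t 12.0 pos [0.601  0.2809 0.0514] yaw [ 1.7997e+02  9.0000e-02 -4.0000e-02] shift [ 0.2 -3.1 23.9] spin -0.04 q [ 19.  43.  92.   0.  45. 109.]
221 154
```

View pics/g2.png

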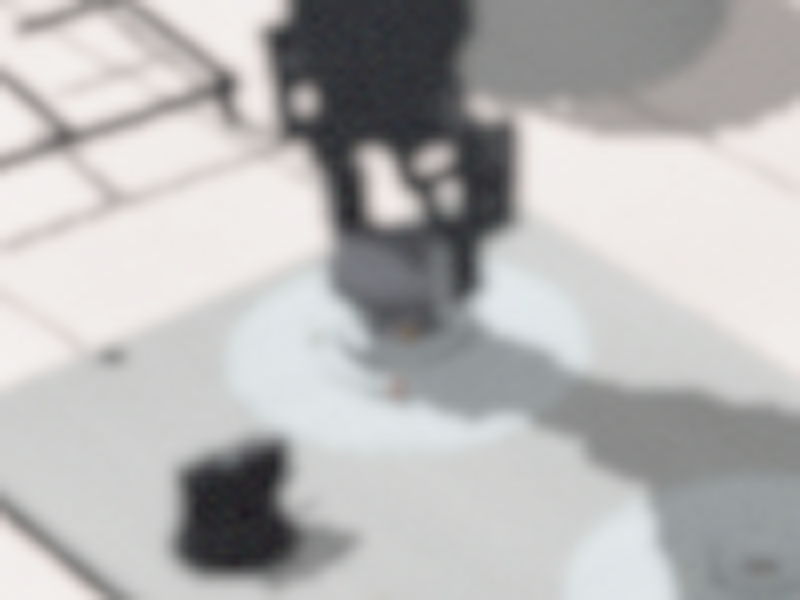

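The side view (cap around (400,280) in the crop) shows the cap level over the ring. I'll shift 3 mm and lower it while watching the force.

Emit:
arm_command:
  increments:
    - [60, [0, -3, 0], 0]
    - [60, [0, -3, 8], 0]
    - [60, [0, -3, 12], 0]
    - [60, [0, -3, 16], 0]
    - [60, [0, -3, 19], 0]
    - [60, [0, -3, 19], 0]

```text
time_s: 12.65
position: [0.601, 0.2843, 0.0323]
ee_rot: [180.0, 0.0, -0.0]
force: [0.6, -1.0, -1.4]
opening: 0.0644
grip_force: 34.4
```

```bash
python3 -c "
from h import *
plan([.6012,.284,.0275],0);print(robot.get_obs()['force'],robot.get_obs()['torque'])"
```

```text
t 12.65 pos [0.601  0.2843 0.0323] yaw [ 1.7999e+02  4.0000e-02 -2.0000e-02] shift [0.2 0.3 4.8] spin -0.02 q [ 20.  44.  92.   0.  43. 110.]
[ 0.62025171 -1.00660286 -1.38061527] [-0.00908061 -0.01440241 -0.00132089]
```

Emit:
arm_command:
  increments:
    - [60, [0, 0, 3], 0]
    - [60, [0, 0, 5], 0]
    - [60, [0, 0, 5], 0]
    - [60, [0, 0, 5], 0]

```text
time_s: 13.05
position: [0.6013, 0.2844, 0.0279]
ee_rot: [-180.0, -0.0, -0.0]
force: [-0.3, 0.1, -1.5]
opening: 0.0639
grip_force: 34.4
```

Emit:
arm_command:
  increments:
    - [85, [0, 0, 0], 0]
    - [85, [0, 0, 0], 0]
    - [85, [0, 0, 0], 0]
    - [85, [0, 0, -20], 0]
    - [85, [0, 0, -50], 0]
    - [85, [0, 0, -70], 0]
    - [85, [0, 0, -90], 0]
    - [85, [0, 0, -90], 0]

```text
time_s: 13.85
position: [0.6023, 0.2848, 0.1207]
ee_rot: [-179.9, -0.3, -0.0]
force: [0.4, 0.5, 0.4]
opening: 0.085
grip_force: 0.0
```

```bash
python3 -c "
from h import *
b=grab('side','side4.npz');W=cloud(b)
u,v=proj(b,[.597,.28,.04]).astype(int)
print(np.array2string((W[v-5:v+6,u-9:u+10:2,2]*1000).round(0)))
plan([.4942,-.3282,.1],0)"
```

```text
[[ 9. nan 11. 44. 44. 43. 45. 14. 11. 10.]
 [ 7.  9. 42. 42. 44. 41. 41. 44. 37.  9.]
 [12. 42. 42. 44. 42. 41. 43. 42. 42. 10.]
 [14. 41. 42. 41. 45. 43. 46. 43. 39. 40.]
 [40. 44. 46. 43. 41. 44. 45. 41. 41. 42.]
 [38. 42. 42. 42. 45. 44. 42. 42. 42. 42.]
 [41. 43. 42. 43. 44. 44. 40. 41. 43. 37.]
 [37. 41. nan 40. 41. 43. 42. 41. 38. 37.]
 [34. 42. 40. 40. 43. 43. 41. 44. 42. 33.]
 [17. 37. 40. 43. 41. 42. 44. 39. 35. 24.]
 [15. 35. 37. 37. 39. 40. 38. 39. 31. 24.]]
t 13.9 pos [0.6017 0.2846 0.119 ] yaw [-1.7995e+02 -1.3000e-01 -2.0000e-02] shift [-107.3  612.8   18.2] spin -0.02 q [ 20.  38.  89.   0.  52. 110.]
```

Emit:
arm_command:
  increments:
    - [85, [-5, 30, 0], 0]
    - [85, [-107, 613, 0], 0]
    - [85, [-107, 613, 0], 0]
    - [85, [-107, 613, 0], 0]
    - [85, [-107, 613, 0], 0]
    - [85, [-107, 613, 0], 0]
    - [85, [-107, 613, 0], 0]
    - [85, [-107, 613, 0], 0]

```text
time_s: 14.7
position: [0.5347, -0.0921, 0.1168]
ee_rot: [-180.0, 0.1, -0.0]
force: [1.6, -0.6, -0.5]
opening: 0.0852
grip_force: 0.0
```

```bash
python3 -c "
from h import *
plan([.4945,-.3282,.05],0)"
```

```text
t 14.7 pos [ 0.5347 -0.0921  0.1168] yaw [-1.7997e+02  7.0000e-02 -2.0000e-02] shift [-40.1 236.2  66.8] spin -0.02 q [-17.  30. 108.   0.  42.  73.]
```

Emit:
arm_command:
  increments:
    - [70, [-40, 236, 0], 0]
    - [70, [-40, 236, 0], 0]
    - [70, [-40, 236, 0], 0]
    - [70, [-40, 236, 0], 0]
    - [70, [-40, 236, 30], 0]
    - [70, [-40, 236, 65], 0]
    - [70, [-40, 236, 65], 0]
    - [70, [-40, 236, 65], 0]

```text
time_s: 15.5
position: [0.4954, -0.3257, 0.0523]
ee_rot: [-179.9, 0.1, -0.0]
force: [-0.2, -0.3, 0.1]
opening: 0.0698
grip_force: 0.0
```

```bash
python3 -c "
from h import *
plan([.4945,-.3282,.0045],0)"
```

```text
t 15.5 pos [ 0.4954 -0.3257  0.0523] yaw [-1.799e+02  1.100e-01 -1.000e-02] shift [-0.8  2.6 47.8] spin -0.01 q [-40.  39. 103.   0.  39.  50.]
```

Emit:
arm_command:
  increments:
    - [70, [-1, 2, 20], 0]
    - [70, [-1, 2, 40], 0]
    - [70, [-1, 2, 47], 0]
    - [70, [-1, 2, 47], 0]
    - [42, [-1, 2, 47], 0]
    - [42, [-1, 2, 47], 0]
    - [42, [-1, 2, 47], 0]
    - [42, [-1, 2, 47], 0]
  squeeze: 25

```text
time_s: 16.3
position: [0.4953, -0.3284, 0.0073]
ee_rot: [179.9, -0.1, -0.0]
force: [-0.1, 1.6, 5.9]
opening: 0.0445
grip_force: 24.6
```

Emit:
arm_command:
  increments:
    - [70, [0, 0, 0], 0]
    - [70, [0, 0, 0], 0]
    - [70, [0, 0, 0], 0]
    - [70, [0, 0, 0], 0]
    - [70, [0, 0, 0], -9]
    - [70, [0, 0, 0], -18]
    - [70, [0, 0, 0], -27]
    - [70, [0, 0, 0], -30]

```text
time_s: 17.1
position: [0.4946, -0.3283, 0.0057]
ee_rot: [-180.0, 0.0, 30.3]
force: [0.3, -0.6, -0.8]
opening: 0.0697
grip_force: 0.0
```

Emit:
arm_command:
  increments:
    - [70, [0, 0, 0], -60]
    - [70, [0, 0, 0], -60]
    - [70, [0, 0, 0], -60]
    - [70, [0, 0, 0], -60]
    - [70, [0, 0, 0], -60]
    - [70, [0, 0, 0], -60]
    - [70, [0, 0, 0], -60]
    - [70, [0, 0, 0], -60]

```text
time_s: 17.9
position: [0.4947, -0.3283, 0.0057]
ee_rot: [-180.0, -0.0, 90.1]
force: [1.1, 0.0, 0.7]
opening: 0.0702
grip_force: 0.0
```

Emit:
arm_command:
  increments:
    - [42, [0, 0, 0], 0]
    - [42, [0, 0, 0], 0]
    - [42, [0, 0, 0], 0]
    - [42, [0, 0, 0], 0]
    - [42, [0, 0, 0], 0]
  squeeze: 30

```text
time_s: 18.4
position: [0.4948, -0.3283, 0.006]
ee_rot: [180.0, 0.0, 89.9]
force: [-1.0, 0.7, 4.9]
opening: 0.0444
grip_force: 30.2
```

Emit:
arm_command:
  increments:
    - [42, [0, 0, -15], 0]
    - [42, [0, 0, -50], 0]
    - [42, [0, 0, -90], 0]
    - [42, [0, 0, -90], 0]
    - [42, [0, 0, -90], 0]

```text
time_s: 18.9
position: [0.4949, -0.3284, 0.0971]
ee_rot: [179.9, 0.1, 90.0]
force: [-0.5, -0.2, -0.9]
opening: 0.0444
grip_force: 31.0
```

```bash
python3 -c "
from h import *
plan([.5892,.0545,.09],90)"
```

```text
t 18.9 pos [ 0.4949 -0.3284  0.0971] yaw [1.7991e+02 7.0000e-02 8.9970e+01] shift [383.   94.1   6.8] spin -0.03 q [-40.  35. 101.   0.  44. -40.]
```

Emit:
arm_command:
  increments:
    - [42, [30, 8, 0], 0]
    - [42, [383, 94, 0], 0]
    - [42, [383, 94, 0], 0]
    - [42, [383, 94, 0], 0]
    - [42, [383, 94, 0], 0]
    - [42, [383, 94, 0], 0]
    - [42, [383, 94, 0], 0]
    - [42, [383, 94, 0], 0]

```text
time_s: 19.7
position: [0.5852, 0.0438, 0.0947]
ee_rot: [-179.9, -0.0, 90.0]
force: [1.1, -1.0, 0.3]
opening: 0.044
grip_force: 31.0
```

Emit:
arm_command:
  increments:
    - [42, [10, 2, 0], 0]
    - [42, [10, 2, 10], 0]
    - [42, [10, 2, 40], 0]
    - [42, [10, 2, 40], 0]

```text
time_s: 20.1
position: [0.5853, 0.0504, 0.052]
ee_rot: [-179.6, -0.0, 89.9]
force: [-0.1, -0.1, -1.9]
opening: 0.0444
grip_force: 31.1
```

```bash
python3 -c "
from h import *
plan([.5892,.0545,.030],90)"
```

```text
t 20.1 pos [0.5853 0.0504 0.052 ] yaw [-179.61   -0.     89.91] shift [ 4.2  4.  22. ] spin -0.09 q [ -2.  38. 103.  -0.  39.  -1.]
```

Emit:
arm_command:
  increments:
    - [42, [4, 4, 0], 0]
    - [42, [4, 4, 0], 0]
    - [42, [4, 4, 0], 0]

```text
time_s: 20.4
position: [0.5922, 0.0553, 0.0567]
ee_rot: [179.9, -0.0, 89.9]
force: [0.4, 0.8, -0.6]
opening: 0.0444
grip_force: 31.1
```

```bash
python3 -c "
from h import *
plan([.5892,.0545,.030],90)"
```

```text
t 20.4 pos [0.5922 0.0553 0.0567] yaw [179.92  -0.    89.95] shift [-0.8 -3.  26.7] spin -0.05 q [ -1.  38. 102.   0.  39.  -1.]
```

Emit:
arm_command:
  increments:
    - [42, [-1, -3, 0], 0]
    - [42, [-1, -3, 8], 0]
    - [42, [-1, -3, 15], 0]
    - [42, [-1, -3, 19], 0]
    - [42, [-1, -3, 22], 0]
    - [42, [-1, -3, 22], 0]
    - [42, [-1, -3, 22], 0]

```text
time_s: 21.1
position: [0.5887, 0.0547, 0.0338]
ee_rot: [-180.0, -0.0, 90.0]
force: [-0.9, -0.4, -0.5]
opening: 0.0445
grip_force: 31.1
```

```bash
python3 -c "
from h import *
plan([.5892,.0545,.030],90);print(robot.get_obs()['force'])"
```

```text
t 21.1 pos [0.5887 0.0547 0.0338] yaw [-1.800e+02 -1.000e-02  8.998e+01] shift [-0.2  0.5  3.8] spin -0.02 q [ -1.  40. 103.   0.  36.  -1.]
[-0.89749757 -0.41888349 -0.50192496]
```

In the bore with no contact force. Seat it and release.

Emit:
arm_command:
  increments:
    - [42, [0, 0, 2], 0]
    - [42, [0, 0, 4], 0]
    - [42, [0, 0, 4], 0]
    - [42, [0, 0, 4], 0]

```text
time_s: 21.5
position: [0.5888, 0.0547, 0.0301]
ee_rot: [180.0, -0.0, 90.0]
force: [-0.7, -0.9, 3.5]
opening: 0.0442
grip_force: 31.4
```

Emit:
arm_command:
  increments:
    - [60, [0, 0, 0], 0]
    - [70, [0, 0, 0], 0]
    - [70, [0, 0, 0], 0]
    - [70, [0, 0, -10], 0]
    - [70, [0, 0, -40], 0]
    - [70, [0, 0, -90], 0]
    - [70, [0, 0, -90], 0]

```text
time_s: 22.2
position: [0.5911, 0.0548, 0.126]
ee_rot: [179.5, 0.0, 90.0]
force: [1.2, 0.3, -0.3]
opening: 0.0702
grip_force: 0.0
```

Run:
```python
from h import *
b=grab('side','side5.npz');W=cloud(b)
u,v=proj(b,[.585,.0505,.04]).astype(int)
print(np.array2string((W[v-4:v+6,u-7:u+8:2,2]*1000).round(0)))
plan([.45,-.187,.1],180)
# knob from top2: circle fit of lower skirt; light line & pointer
d=dict(np.load("top2.npz"));g=cv2.cvtColor(d["image"],cv2.COLOR_BGR2GRAY).astype(np.float32)
from scipy.optimize import least_squares
u,v=327,260;pts=[]
for th in np.deg2rad(np.arange(20,215,5)):
    rr=np.arange(4,14,.1);x=u+rr*np.cos(th);y=v+rr*np.sin(th)
    p=cv2.GaussianBlur(cv2.remap(g,x[None].astype(np.float32),y[None].astype(np.float32),cv2.INTER_CUBIC),(0,0),5)[0]
    i=np.argmax(np.gradient(p));pts.append((x[i],y[i]))
P=np.array([ray(d,x,y,.006)[:2] for x,y in pts])
f=least_squares(lambda q:np.hypot(*(P-q[:2]).T)-q[2],[*P.mean(0),.0215],loss="soft_l1",f_scale=.0005);print("skirt",f.x.round(4),f.cost)
c=cv2.resize(d["image"][235:275,307:349],None,fx=14,fy=14,interpolation=cv2.INTER_CUBIC)
s=dict(np.load("side2.npz"));e=cv2.resize(s["image"][240:270,275:310],None,fx=14,fy=14,interpolation=cv2.INTER_CUBIC)
cv2.imwrite("pics/knob.png",(np.clip((c/255.)**.5*255,0,255)).astype(np.uint8))
```

```text
[[ 9. 12. 40. 40. 44. 44.  9.  9.]
 [11. 12. 42. 42. 41. 45. 42. 10.]
 [12. 39. 42. 43. 43. 40. 44. 40.]
 [ 9. 40. 43. 43. 47. 45. 44. 38.]
 [11. 42. 44. 45. 43. 43. 41. 42.]
 [13. 39. 43. 45. 43. 40. 42. 37.]
 [12. 40. 41. 42. 42. 44. 42. 36.]
 [12. 38. 41. 40. 41. 41. 40. 36.]
 [15. 31. 38. 38. 39. 39. 35. 34.]
 [19. 25. 34. 34. 36. 33. 31. 22.]]
t 22.25 pos [0.59   0.0547 0.1234] yaw [179.65   0.    89.99] shift [-241.7 -140.1   22.5] spin -90.01 q [ -1.  33. 100.   0.  47.  -1.]
skirt [ 0.4483 -0.1867  0.0224] 9.585274264165399e-06
```

View pics/knob.png

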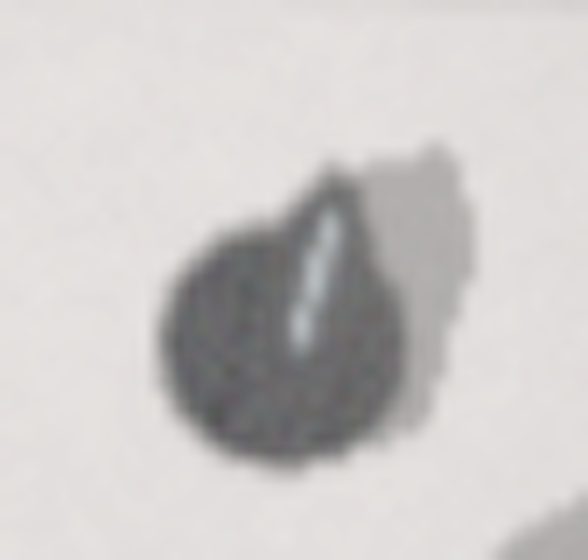

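Knob crop: skirt centre at about (285,345), light line from (297,345) to (333,215), pointer tip at (335,165). That puts the knob yaw at about -14°. Both caps read as seated and level.

Emit:
arm_command:
  increments:
    - [60, [-20, -12, 0], -8]
    - [50, [-241, -140, 0], -76]
    - [50, [-241, -140, 0], -76]
    - [50, [-241, -140, 0], -76]
    - [50, [-241, -140, 0], -76]
    - [50, [-241, -140, 0], -76]
    - [50, [-241, -140, 0], -76]
    - [50, [-241, -140, 0], -76]

```text
time_s: 23.05
position: [0.4469, -0.1886, 0.1195]
ee_rot: [-180.0, -0.1, 154.4]
force: [-0.2, 0.8, -0.5]
opening: 0.0498
grip_force: 0.0
```

Emit:
arm_command:
  increments:
    - [50, [0, 0, 0], -7]
    - [50, [0, 0, 0], -7]
    - [50, [0, 0, 30], -7]
    - [50, [0, 0, 50], -7]
    - [50, [0, 0, 50], -7]
    - [50, [0, 0, 50], -7]

```text
time_s: 23.65
position: [0.4486, -0.186, 0.0699]
ee_rot: [180.0, -0.1, 161.1]
force: [0.6, -1.3, 0.6]
opening: 0.0499
grip_force: 0.0
```

Run:
```python
from h import *
d=dict(np.load("top2.npz"))
a,b=[ray(d,307+x/14-.5,235+y/14-.5,.032) for x,y in((297,345),(333,215))];t=ray(d,307+335/14-.5,235+165/14-.5,.027)
print(a.round(4),b.round(4),t.round(4),np.degrees(np.arctan2(*(b-a)[1::-1])),np.degrees(np.arctan2(t[1]+.1867,t[0]-.4483)),np.hypot(t[1]+.1867,t[0]-.4483))
plan([.4495,-.1867,.011],166)
```

```text
[ 0.4465 -0.1859  0.032 ] [ 0.4683 -0.1916  0.032 ] [ 0.4769 -0.1923  0.027 ] -14.58698759361758 -10.99650386361713 0.029120645708780965
t 23.65 pos [ 0.4486 -0.186   0.0699] yaw [ 1.7998e+02 -5.0000e-02  1.6112e+02] shift [-1.1 -0.4 58.9] spin -4.88 q [ -30.   31.  117.    0.   31. -101.]
```

Emit:
arm_command:
  increments:
    - [50, [-1, 0, 20], -5]
    - [50, [-1, 0, 40], -5]
    - [50, [-1, 0, 58], -5]
    - [50, [-1, 0, 59], -5]
    - [50, [-1, 0, 59], -5]
    - [50, [-1, 0, 59], -5]

```text
time_s: 24.25
position: [0.4501, -0.1868, 0.012]
ee_rot: [-180.0, 0.1, 166.2]
force: [-0.5, -0.3, -0.8]
opening: 0.0497
grip_force: 0.0
```

Emit:
arm_command:
  increments:
    - [12, [0, 0, 0], 0]
    - [12, [0, 0, 0], 0]
    - [12, [0, 0, 0], 0]
    - [12, [0, 0, 0], 0]
    - [12, [0, 0, 0], 0]
    - [12, [0, 0, 0], 0]
  squeeze: 40

```text
time_s: 24.85
position: [0.4498, -0.1867, 0.0116]
ee_rot: [-180.0, 0.1, 166.2]
force: [-1.3, -0.1, 8.5]
opening: 0.0163
grip_force: 39.4
```

```bash
python3 -c "
from h import *
plan([.4579,.1252,.11],177.1)"
```

```text
t 24.85 pos [ 0.4498 -0.1867  0.0116] yaw [-1.7999e+02  6.0000e-02  1.6622e+02] shift [ 66.3 304.8 -98.6] spin -10.88 q [ -30.   38.  119.    0.   23. -107.]
```

Emit:
arm_command:
  increments:
    - [12, [0, 0, -20], 0]
    - [12, [0, 0, -60], 0]
    - [12, [10, 45, -90], -4]
    - [12, [66, 305, -90], -11]
    - [12, [66, 305, -90], -11]
    - [12, [66, 305, -90], -11]
    - [12, [66, 305, -90], -11]
    - [12, [66, 305, -90], -11]

```text
time_s: 25.65
position: [0.4572, 0.1072, 0.101]
ee_rot: [180.0, 0.0, 177.2]
force: [1.7, -0.4, -0.4]
opening: 0.0163
grip_force: 39.4
```

Emit:
arm_command:
  increments:
    - [12, [2, 12, 0], 0]
    - [12, [2, 12, 0], 0]
    - [12, [2, 12, 0], 0]
    - [12, [2, 12, 0], 0]

```text
time_s: 26.05
position: [0.4562, 0.116, 0.1007]
ee_rot: [-180.0, -0.0, 177.1]
force: [0.6, -0.3, -0.7]
opening: 0.0162
grip_force: 39.5
```

```bash
python3 -c "
from h import *
plan([.4585,.1252,.055],177.1)"
```

```text
t 26.05 pos [0.4562 0.116  0.1007] yaw [-180.     -0.    177.13] shift [-1.8  9.3 45.7] spin 0.03 q [  6.  27. 118.  -0.  35. -81.]
```

Emit:
arm_command:
  increments:
    - [12, [-2, 9, 0], 0]
    - [12, [-2, 9, 20], 0]
    - [12, [-2, 9, 43], 0]
    - [12, [-2, 9, 43], 0]
    - [12, [-2, 9, 43], 0]

```text
time_s: 26.55
position: [0.4587, 0.1259, 0.0578]
ee_rot: [-180.0, -0.0, 177.2]
force: [-0.2, -0.4, 0.2]
opening: 0.0162
grip_force: 39.4
```

Run:
```python
from h import *
plan([.4585,.1252,.050],177.1)
b=grab("side","side6.npz")
u,v=proj(b,[.4535,.121,.03]).astype(int);print(u,v)
cv2.imwrite("pics/g3.png",(np.clip((cv2.resize(b["image"][v-25:v+20,u-30:u+30],(800,600),interpolation=cv2.INTER_CUBIC)/255.)**.6*255,0,255)).astype(np.uint8))
```

```text
t 26.55 pos [0.4587 0.1259 0.0578] yaw [-1.8000e+02 -5.0000e-02  1.7717e+02] shift [ 0.2 -0.7  7.8] spin 0.07 q [  7.  32. 119.   0.  29. -80.]
218 197
```

View pics/g3.png

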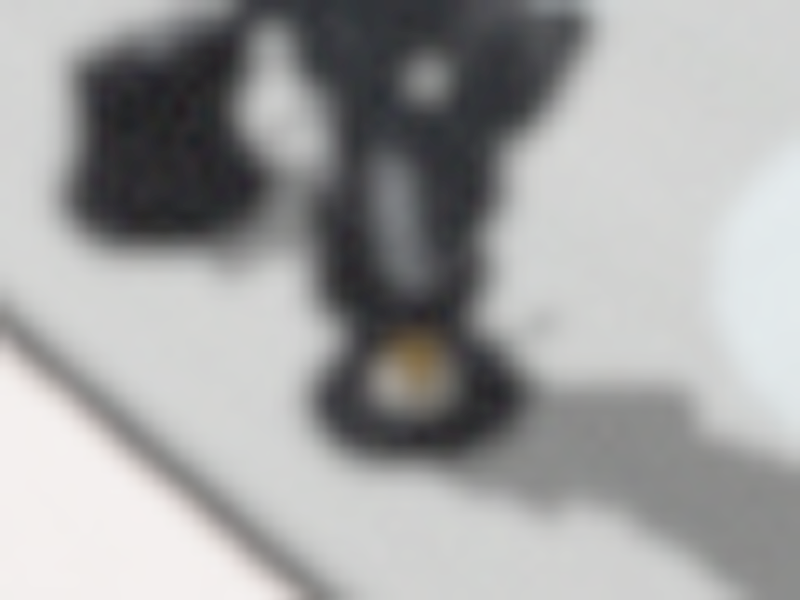

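In the crop, the knob skirt spans x 318 to 488, just above the brass spindle at (415,355). The bezel spans 312 to 525. I'll check the expected lean of a vertical line between those heights.

Run:
```python
from h import *
b=dict(np.load("side6.npz"));s=800/60
u0,v0=218-30,197-25
for z in(.0155,.050):
    print(z,[((proj(b,[.4535+dx,.121+dy,z])-[u0,v0]+.5)*[s,s]).round(0) for dx,dy in((0,0),(.005,0),(0,.005))])
```

```text
0.0155 [array([420., 398.]), array([436., 388.]), array([406., 388.])]
0.05 [array([407., 284.]), array([424., 274.]), array([393., 274.])]
```

Emit:
arm_command:
  increments:
    - [12, [0, -0.5, 4], 0]
    - [12, [0, -0.5, 7], 0]
    - [12, [0, -0.5, 9], 0]
    - [12, [0, -0.5, 11], 0]
    - [12, [0, -0.5, 11], 0]
    - [12, [0, -0.5, 11], 0]

```text
time_s: 27.2
position: [0.4587, 0.1257, 0.0466]
ee_rot: [180.0, 0.0, 177.2]
force: [1.0, 0.2, -1.0]
opening: 0.0159
grip_force: 39.4
```

```bash
python3 -c "
from h import *
plan([.4585,.1252,.050],177.1);print(robot.get_obs()['force'],robot.get_obs()['torque'])"
```

```text
t 27.2 pos [0.4587 0.1257 0.0466] yaw [1.7999e+02 2.0000e-02 1.7722e+02] shift [ 0.2 -0.5 -3.4] spin 0.12 q [  7.  33. 120.   0.  27. -80.]
[ 1.03024211  0.23040512 -0.99018029] [-0.01724158 -0.24493496 -0.0067714 ]
```

Emit:
arm_command:
  increments:
    - [12, [0, 0, 3], 0]
    - [12, [0, 0, 6], 0]
    - [12, [0, 0, 8], 0]
    - [12, [0, 0, 8], 0]
    - [12, [0, 0, 8], 0]

```text
time_s: 27.7
position: [0.4587, 0.1257, 0.0385]
ee_rot: [180.0, 0.0, 177.2]
force: [3.2, -0.2, -3.0]
opening: 0.0162
grip_force: 39.2
```

```bash
python3 -c "
from h import *
plan([.4585,.1252,.036],177.1);print(robot.get_obs()['force'],robot.get_obs()['torque'])"
```

```text
t 27.7 pos [0.4587 0.1257 0.0385] yaw [1.7999e+02 2.0000e-02 1.7723e+02] shift [ 0.2 -0.5  2.5] spin 0.13 q [  7.  34. 120.   0.  26. -80.]
[ 3.24316578 -0.22404265 -2.99473342] [-0.0055662  -0.57574653  0.01040152]
```

Emit:
arm_command:
  increments:
    - [12, [-0.5, 0, 0], 0]
    - [12, [-0.5, 0, 0], 0]
    - [12, [-0.5, 0, 0], 0]

```text
time_s: 28.0
position: [0.4588, 0.1257, 0.0386]
ee_rot: [-180.0, -0.0, 177.2]
force: [0.3, -0.7, -1.5]
opening: 0.0163
grip_force: 39.3
```

```bash
python3 -c "
from h import *
plan([.4585,.1252,.036],177.1);print(robot.get_obs()['force'],robot.get_obs()['torque'])"
```

```text
t 28.0 pos [0.4588 0.1257 0.0386] yaw [-1.8000e+02 -2.0000e-02  1.7723e+02] shift [ 0.2 -0.5  2.6] spin 0.13 q [  7.  34. 120.   0.  26. -80.]
[ 0.29741341 -0.65222811 -1.51041814] [ 0.01471525 -0.15364603  0.00939454]
```

Emit:
arm_command:
  increments:
    - [12, [0, 0, 1.5], 0]
    - [12, [0, 0, 3], 0]
    - [12, [0, 0, 4.5], 0]
    - [12, [0, 0, 5], 0]
    - [12, [0, 0, 5], 0]
  squeeze: 60

```text
time_s: 28.5
position: [0.4589, 0.1257, 0.0337]
ee_rot: [180.0, -0.0, 177.2]
force: [-1.4, 0.3, 5.7]
opening: 0.0153
grip_force: 64.9
```

```bash
python3 -c "
from h import *
plan([.4585,.1252,.0301],177.1);print(robot.get_obs()['force'],robot.get_obs()['torque'])"
```

```text
t 28.5 pos [0.4589 0.1257 0.0337] yaw [ 1.8000e+02 -1.0000e-02  1.7722e+02] shift [ 0.3 -0.5  3.6] spin 0.12 q [  7.  35. 120.   0.  25. -80.]
[-1.42030308  0.29576492  5.6964381 ] [ 0.01367848  0.18859684 -0.00968841]
```

Emit:
arm_command:
  increments:
    - [12, [0, 0, 1], 0]
    - [12, [0, 0, 2], 0]
    - [12, [0, 0, 3], 0]
    - [12, [0, 0, 3.5], 0]
    - [12, [0, 0, 3.5], 0]

```text
time_s: 29.0
position: [0.4589, 0.1257, 0.0304]
ee_rot: [180.0, 0.0, 177.2]
force: [-1.6, -1.1, 8.7]
opening: 0.0154
grip_force: 65.4
```

```bash
python3 -c "
from h import *
plan([.4585,.1252,.0301],177.1);print(robot.get_obs()['force'],robot.get_obs()['torque'])"
```

```text
t 29.0 pos [0.4589 0.1257 0.0304] yaw [179.99   0.   177.23] shift [ 0.4 -0.5  0.3] spin 0.13 q [  7.  35. 120.   0.  25. -80.]
[-1.57161314 -1.10399826  8.71643371] [-0.03188051  0.30273065 -0.01934181]
```

Emit:
arm_command:
  increments:
    - [12, [0, 0, 0.5], 0]
    - [12, [0, 0, 1], 0]
    - [12, [0, 0, 1], 0]
    - [12, [0, 0, 1], 0]

```text
time_s: 29.4
position: [0.4589, 0.1257, 0.0297]
ee_rot: [180.0, 0.0, 177.2]
force: [-3.0, 0.4, 14.3]
opening: 0.0156
grip_force: 66.5
```

Run:
```python
from h import *
plan([.4585,.1252,.0301],177.1);print(robot.get_obs()['force'])
a,b=grab("top"),grab("side")
A=a["image"][160:290,80:280];B=b["image"][130:230,160:310]
im=np.hstack([cv2.resize(A,(400,260),interpolation=3),cv2.resize(B,(390,260),interpolation=3)])
cv2.imwrite("pics/end.png",np.clip((im/255.)**.6*255,0,255).astype(np.uint8))
```

```text
t 29.4 pos [0.4589 0.1257 0.0297] yaw [1.7999e+02 2.0000e-02 1.7723e+02] shift [ 0.4 -0.5 -0.4] spin 0.13 q [  7.  35. 120.   0.  25. -80.]
[-3.02956279  0.35285972 14.34531168]
```

View pics/end.png

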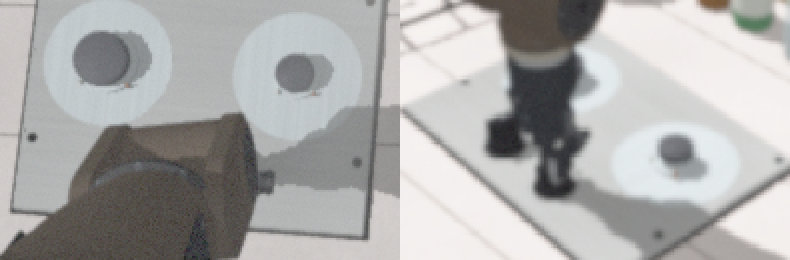

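Both caps sit on their burners: large at (100,58), small at (295,73) in the final view. The knob is at the stop, with 14 N at the height expected for fully home and pressed in.

```bash
python3 -c "
from bench import robot
print(robot.sign_off())"
```

```text
the job is handed in; nothing more can be done
None
```

I handed the job in at 29.4 s: both caps are on their burners and read level, and the knob is fully home and still held against the valve's stop at about 14 N; the hand-in gave no verdict.

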